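Keep the heavier sleeve

TASK

Of the two steel sleeves standing on the left of the table, find the heavier: set one upright in each pan of the balance and let go so that the beam comes to rest. Take the one whose side drops and push it down into the heater's empty well until its collar is flush on the top, pressing firmly at the end (about 13 N, never over 25 N), then let go; leave the lighter one standing in its pan. Press on the balance lightly (under 20 N), and leave the third sleeve and the other things on the table where they are.

Things in the scene. Friction and masses are not known exactly. Their poses are not given: they have to be found in the camera images.
- sleeve_a_mid (a point): A steel sleeve, one of 3 alike but for hidden mass (57-158 g, 30+ g apart), standing 66 mm tall. From the foot: body 26 mm diameter, 36 high (chamfered foot); collar 36 mm diameter, 4 thick; grip neck 22 mm diameter, 26 high. Point: on the axis, 33 mm above the foot, 7 below the collar's top; z up. To be compared if it starts at y above 0.15; the spare if it starts at y below -0.08; this varies.
- sleeve_b_mid (a point): A steel sleeve, one of 3 alike but for hidden mass (57-158 g, 30+ g apart), standing 66 mm tall. From the foot: body 26 mm diameter, 36 high (chamfered foot); collar 36 mm diameter, 4 thick; grip neck 22 mm diameter, 26 high. Point: on the axis, 33 mm above the foot, 7 below the collar's top; z up. To be compared if it starts at y above 0.15; the spare if it starts at y below -0.08; this varies.
- sleeve_c_mid (a point): A steel sleeve, one of 3 alike but for hidden mass (57-158 g, 30+ g apart), standing 66 mm tall. From the foot: body 26 mm diameter, 36 high (chamfered foot); collar 36 mm diameter, 4 thick; grip neck 22 mm diameter, 26 high. Point: on the axis, 33 mm above the foot, 7 below the collar's top; z up. To be compared if it starts at y above 0.15; the spare if it starts at y below -0.08; this varies.
- balance: Fixed grey foot of the pivot balance: plate 80 x 270 x 8 mm with a fork 48 mm high at its middle that carries the beam. Origin: centre of its underside, on the table. The beam runs along its y axis; the pivot lies along its x axis, 36 mm above the origin.
- beam (a joint): Angle of the balance beam, rad, 0 = level, stops at -0.07 and +0.07. Positive: left (+y) pan up, right pan down. Empty, it levels itself by a weak spring (0.05 N m/rad); it turns easily, damped. One sleeve sends its side down to the stop; with two, the heavier side goes down to the stop in about a second.
- pan_left (a point): Left (+y end) pan of the beam: centre of its flat inner floor, 100 mm from the pivot, 36 mm above the table when level, 7 mm lower or higher at the stops. The pan is an aluminium cup fixed to the beam (tilts with it), inside diameter 36 mm, outside 42 mm; its rim is 14 mm above this point.
- pan_right (a point): Right (-y end) pan of the beam, otherwise like the left one.
- heater: Fixed white dry-block heater, 210 (x) x 150 (y) mm, flat top 85 mm above the table (front third lower, 53 mm, with a blue panel). Origin: centre of its underside. Four capped amber vials stand in it 85 mm beyond the well (+x), 24 mm above the top.
- well (a point): Centre of the mouth of the heater's one empty well, level with the heater's top, 85 mm above the table; z up. A round vertical hole 30 mm in diameter, 2 mm chamfer, in an aluminium insert 70 mm square. A sleeve fully home has its collar's underside flat on the top, its half-way point 3 mm below this point.
- ejector (a joint): How far the plug in the well is pushed down, m (0 to 0.019). At 0 its top is 20 mm below the mouth. Stiff: 6 N dry friction, no spring, stays where left and carries a sleeve. A sleeve set on it stands proud by 16 mm less this value; push it down with over 6 N until its collar meets the heater's top, where the push rises sharply.
- bottle: Bystander: white plastic bottle, 60 mm diameter, 150 mm tall, origin at its underside.
- slide_box: Bystander: cardboard box of slides, 80 x 55 x 30 mm, origin at the centre of its underside.
- tape: Bystander: roll of paper tape lying flat, 84 mm across, 22 mm high, origin at the centre of its underside.
- pen: Bystander: black pen lying on the table, 12 mm thick, 130 mm long, along its x axis.
- jar: Bystander: open glass cup, 60 mm across, 60 mm tall, origin at its underside.
- notebook: Bystander: blue notebook lying flat, 150 x 210 x 14 mm, origin at the centre of its underside.
Things that resemble listed ones, but are neither listed nor needed, are in the scene too. Leave any black look-alike of the part that bears sleeve_b_mid alone.

How it is judged:
By the outcome, as a careful person would: the job done as asked, in the order asked, and still so for the second after the job is handed in, with the robot touching nothing.
It also fails if it takes over 72 s, if anything falls off the work surface, if the arm or the gripper's body presses on something with over 40 N, if the wrist force passes 120 N, or if a joint passes its speed limit or range.

ROBOT

A 7-joint arm with a two-finger parallel gripper is mounted at the origin on the work surface. World frame = base frame: x ahead of the robot, y to its left, z up, the work surface at z = 0. Lengths are in m, angles in rad, forces in N, time in s.
With the tool pointing down it reaches from about 0.425 to 0.925 m from the base axis. Payload 6.8 kg.
Tool frame: the origin (TCP) lies midway between the tips of the shut fingers; the grasp point (between the pads) lies 19 mm behind it (env.pinch_z is the distance from the TCP to the grasp point, in m); z points along the fingers, y is the line along which they close (so a half turn about z gives the same grasp; the last joint's range is limited). The gripper opens to 88 mm and grips with 3 to 60 N. Pads are 20 mm wide; open, the fingers measure 115 mm over their backs; the gripper's body (75 mm by 178 mm) begins 61 mm behind the grasp point.
Start: joints at [1.117, 0.477, 0.022, 1.555, -0.011, 1.109, -0.083], TCP at [0.229, -0.635, 0.223] pointing down, gripper open.
Joint ranges: [-2.96, 2.96], [-0.34, 2.1], [-1.41, 1.46], [0.24, 2.44], [-1.37, 4.51], [0.17, 1.92], [-2.96, 2.96]. Speed limits (rad/s): [2.39, 2.39, 3.14, 3.14, 3.14, 3.14, 3.14].

INTERFACE

Orientations are given as a rotation vector (axis times angle).
In Python, from station import env gives the robot as it stands. Calls block until the motion is done:
- env.goto(position, orientation): joint-space move of the TCP to a pose.
- env.move_linear(position, rotation=None, rate=0.15): straight line of the TCP; rotation=None keeps the orientation; rate is the mean speed in m/s.
- env.set_joints(angles): joint-space move.
- env.move_gripper(opening, grasp_force=None): opening from 0.0 (shut) to 1.0 (fully open); grasp_force is the grip in N (None keeps the last); returns when the fingers have stopped.
- env.wait(seconds).
- env.inverse_kinematics(position, orientation): joint angles nearest the present ones, or None.
- env.capture(name): name is "scene" or "top" or "wrist"; returns (picture, depth): 384x512x3 uint8, red, green, blue; 384x512 float32, m along the optical axis (not along the pixel's ray), 0 where there is no reading.
- env.camera_info(name): a dict with "K" (3x3 intrinsics, pixels), "R" (3x3) and "t" (3): a world point X has camera coordinates R X + t. Camera axes: x right, y down, z forward; pixel columns grow to the right and rows downward; lengths in m; the calibration is good to about 2 mm. A picture is of the moment at which its call begins: read the wrist's pose just before it. camera_info takes no time and is no camera call; for the wrist camera it gives the pose at the moment of the call.
A pose or a line that the arm cannot do raises env.MotionError and nothing moves.
- env.sign_off(): hands the job in; it is judged then, once.
Trained networks look in the newest picture that a camera, given by its name, has taken for a name from the list of things; names that differ only in an ending like _2 or _b are one class to them, and where a whole thing is asked for, a point or a joint stands for the part that bears it (a point fixed in the world has none). Each returns a list of dicts, best first, with "conf" (0 to 1); they miss things now and then, are a little off and sometimes report something else, mostly with a low value. They report only what shows in the picture. A call takes as long as a camera call. They do not tell look-alikes from the thing itself.
- env.boxes_of(name, camera): "xyz" ([x, y, z] in m, in the coordinates of the camera as it stood for that picture, good to about 4 mm: the middle of the surface that is visible of it).
- env.landmark_of(name, camera): "xyz" ([x, y, z] in m, in the coordinates of the camera as it stood for that picture, good to about 4 mm: a listed point, or the origin of a listed thing).
Readings, each from a call of its own:
- env.read_time(): time.
- env.read_joints(): joint angles.
- env.read_dq(): joint speeds.
- env.read_joint_efforts(): joint torques, N m.
- env.read_tcp_pos(): TCP position.
- env.read_eef_rot(): TCP orientation.
- env.read_wrist_force(): force on the tool from outside, world axes, zero at the start.
- env.read_torque(): the same for the moment, N m.
- env.read_opening(): opening from 0.0 (shut) to 1.0 (fully open).
- env.read_finger_force(): force on a finger pad.
Only numpy, scipy, OpenCV 4.12 (cv2) and the standard library are available. Lean on these libraries where they do the work, as an engineer would, in place of code of your own. Each camera call takes 0.05 s, during which the arm holds its last target. There are 200 camera calls.

## Working session

There is one attempt and no reset: what is moved stays moved. The work goes in short steps, each a Python script; the robot and the scene stay as the last script left them, time stands still between calls to the robot, and variables do not carry over. Pictures are saved under pics/ and viewed, at most 13 in all, crops included, and the job is handed in when it is done.

```bash
mkdir -p pics; ls; cat > h.py <<'E'
import numpy as np, cv2
from station import env
def cap(n,f=None):
    p,d=env.capture(n)
    if f: cv2.imwrite('pics/'+f,cv2.cvtColor(p,cv2.COLOR_RGB2BGR))
    return p,d,env.camera_info(n)
def w(xyz,ci): return ci['R'].T@(np.array(xyz)-ci['t'])
def px(X,ci):
    c=ci['K']@(ci['R']@np.array(X)+ci['t']); return c[:2]/c[2]
def look(names,cam,ci,kind='landmark_of',minc=0.3):
    for n in names:
        for r in getattr(env,kind)(n,cam):
            if r['conf']>=minc:
                X=w(r['xyz'],ci); print(n,cam,round(r['conf'],2),X.round(4),px(X,ci).round())
E
python3 - <<'E'
from h import *
for c in('top','scene'):
    p,d,ci=cap(c,c+'0.png')
    look(['sleeve_a_mid','balance','pan_left','pan_right','heater','well','jar','bottle'],c,ci)
print(env.read_time(),env.read_eef_rot(),env.pinch_z)
E
```

```text
pics
sleeve_a_mid top 0.64 [ 0.7428 -0.177   0.0338] [336. 149.]
pan_left top 0.89 [0.5719 0.1252 0.0388] [251. 195.]
pan_right top 0.81 [ 0.5562 -0.0758  0.0393] [308. 200.]
heater top 0.84 [ 0.5111 -0.2946 -0.0024] [367. 214.]
heater top 0.64 [7.128e-01 2.387e-01 5.000e-04] [221. 157.]
well top 0.91 [ 0.5092 -0.2958  0.0895] [375. 214.]
jar top 0.74 [ 7.142e-01  2.377e-01 -7.000e-04] [222. 157.]
jar top 0.49 [ 0.421   0.5827 -0.001 ] [125. 236.]
bottle top 0.58 [ 0.7606  0.0966 -0.0033] [260. 145.]
sleeve_a_mid scene 0.47 [ 0.7461 -0.1777  0.0353] [158. 167.]
balance scene 0.57 [0.5586 0.0258 0.0018] [244. 190.]
pan_left scene 0.91 [0.5679 0.1249 0.0372] [260. 209.]
pan_left scene 0.74 [0.7586 0.099  0.0031] [200. 240.]
pan_right scene 0.92 [ 0.558  -0.0747  0.0387] [227. 161.]
pan_right scene 0.68 [0.7141 0.2422 0.0017] [240. 270.]
heater scene 0.6 [ 0.507  -0.2953 -0.0028] [206. 120.]
well scene 0.98 [ 0.5067 -0.2941  0.0898] [204. 101.]
jar scene 0.61 [ 0.5063 -0.2947  0.0896] [204. 101.]
0.9 [3.09470266e+00 5.40457178e-01 8.13098282e-05] 0.0187
```

View pics/top0.png

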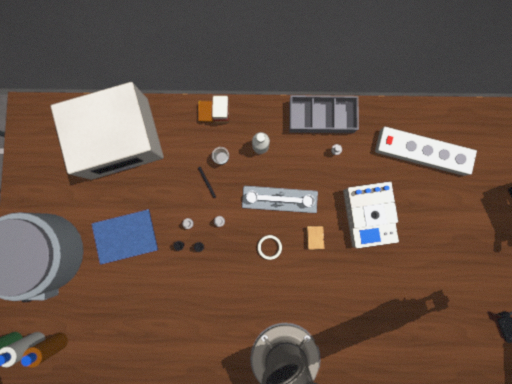

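View pics/scene0.png

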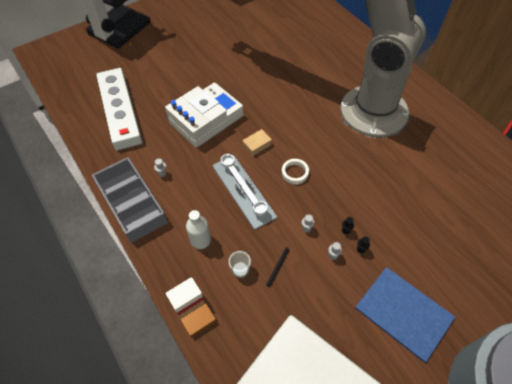

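The top view shows the two steel sleeves at pixels (188,224) and (219,221). Two black look-alikes are at (179,246) and (198,247), and the spare sleeve is at (336,149). The balance is at (280,200), the heater at (372,214) and its well at (375,214). The steel pair at y > 0.15 fits the description, so I'll confirm it with the wrist camera.

```bash
cat >> h.py <<'E'
from scipy.spatial.transform import Rotation as Ro
def down(yaw): # tool x axis at world angle yaw
    return np.array([np.pi*np.cos(yaw/2),np.pi*np.sin(yaw/2),0])
def pix2w(u,v,z,ci):
    r=ci['R'].T@np.linalg.solve(ci['K'],[u,v,1]); c=-ci['R'].T@ci['t']
    return c+r*(z-c[2])/r[2]
E
python3 - <<'E'
from h import *
ci=env.camera_info('top')
for u,v in((188,224),(219,221)): print(pix2w(u,v,.06,ci))
p=env.read_tcp_pos(); print(p)
env.move_linear([p[0],p[1],.33])
q=env.inverse_kinematics([.47,.28,.33],down(0.)); print(q)
env.goto([.46,.28,.33],down(0.))
p,d,ci=cap('wrist','w0.png')
look(['sleeve_a_mid'],'wrist',ci,minc=.2)
print(ci['K'][0,0], -ci['R'].T@ci['t'],env.read_joints(),env.read_time())
E
```

```text
[0.46770028 0.34391685 0.06      ]
[0.47924423 0.23640326 0.06      ]
[ 0.22881317 -0.6350595   0.22269301]
[ 0.35070819  0.4951773  -1.37229008  1.66579099  0.49304173  1.3931173
 -2.66081302]
341.0354099499019 [0.54204415 0.27928259 0.49204444] [ 0.36145253  0.47758054 -1.37881919  1.68393274  0.47715936  1.3825087
 -2.66219057] 5.1667
```

View pics/w0.png

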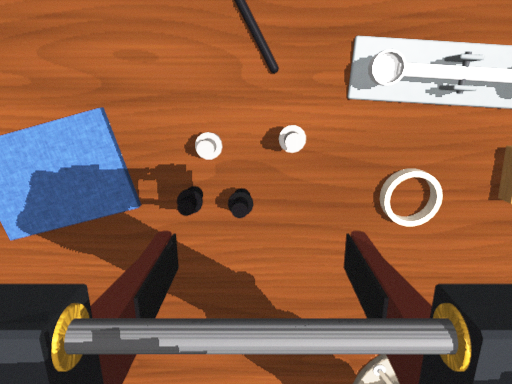

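The wrist view shows the two steel sleeves at (208,146) and (292,139), clearly separate from the black look-alikes at (190,200) and (240,203). Next I'll measure the sleeve tops from depth while moving to a natural arm posture.

```bash
cat >> h.py <<'E'
def cloud(d,ci):
    v,u=np.indices(d.shape); K=ci['K']
    P=np.stack([(u-K[0,2])/K[0,0]*d,(v-K[1,2])/K[1,1]*d,d],-1)
    W=(P-ci['t'])@ci['R']; W[d<=0]=np.nan; return W
def blob(W,xy,r,z0,z1):
    m=(np.hypot(W[...,0]-xy[0],W[...,1]-xy[1])<r)&(W[...,2]>z0)&(W[...,2]<z1)
    if m.sum()<5: return None
    P=W[m]; (c,rad)=cv2.minEnclosingCircle(P[:,:2].astype(np.float32))
    return np.round(np.r_[c,rad,np.median(P[:,2]),m.sum()],4)
E
python3 - <<'E'
from h import *
p,d,ci=cap('wrist'); W=cloud(d,ci)
for n,xy in(('s1',(.468,.344)),('s2',(.479,.236))):
    for z in((.055,.075),(.03,.048)): print(n,z,blob(W,xy,.03,*z))
print('pan rim',blob(W,(.57,.125),.035,.044,.06))
a=np.arctan2(.236,.479)
env.set_joints([-a,.477-.2,.022,1.555+.2,-.011,1.109,-.083])
print(env.read_tcp_pos(),env.read_eef_rot())
env.goto([.479,.236,.2],down(a+np.pi/2))
print(env.read_joints().round(2))
p,d,ci=cap('wrist','w1.png'); W=cloud(d,ci)
for n,xy in(('s1',(.468,.344)),('s2',(.479,.236))):
    for z in((.055,.075),(.03,.048)): print(n,z,blob(W,xy,.03,*z))
print('pan rim',blob(W,(.57,.125),.035,.044,.06),env.read_time())
E
```

```text
s1 (0.055, 0.075) [4.710e-01 3.492e-01 1.110e-02 6.590e-02 2.590e+02]
s1 (0.03, 0.048) [4.710e-01 3.491e-01 1.790e-02 4.000e-02 3.000e+02]
s2 (0.055, 0.075) [4.802e-01 2.382e-01 1.120e-02 6.600e-02 2.600e+02]
s2 (0.03, 0.048) [4.804e-01 2.382e-01 1.800e-02 4.000e-02 2.950e+02]
pan rim [5.685e-01 1.239e-01 2.120e-02 4.970e-02 3.510e+02]
[0.54327383 0.1886832  0.26230863] [-1.80028356 -2.57049967 -0.00351211]
[-0.54  0.27 -0.04  1.92  0.01  0.95 -0.13]
s1 (0.055, 0.075) [4.720e-01 3.488e-01 1.110e-02 6.680e-02 6.530e+02]
s1 (0.03, 0.048) [4.718e-01 3.490e-01 1.800e-02 4.090e-02 6.960e+02]
s2 (0.055, 0.075) [4.804e-01 2.379e-01 1.120e-02 6.680e-02 5.000e+02]
s2 (0.03, 0.048) [4.808e-01 2.377e-01 1.810e-02 4.090e-02 5.140e+02]
pan rim [5.684e-01 1.234e-01 2.100e-02 4.990e-02 4.260e+02] 7.9583
```

View pics/w1.png

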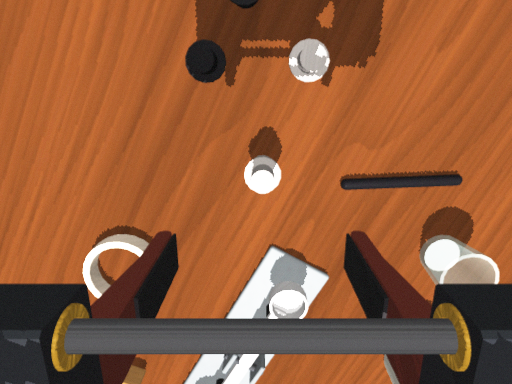

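```bash
cat >> h.py <<'E'
def rad(xy): return down(np.arctan2(xy[1],xy[0])+np.pi/2)
def above(xy,z,rot=None): env.goto([*xy,z],rad(xy) if rot is None else rot)
def pick(xy,z,lift=.17):
    env.move_gripper(.5); env.move_linear([*xy,z],rate=.12)
    env.move_gripper(0.,grasp_force=30); print('open',env.read_opening(),env.read_finger_force())
    env.move_linear([*xy,lift],rate=.2)
def fz(): return np.round(env.read_wrist_force(),2)
E
python3 - <<'E'
from h import *
s=(.4805,.238); above(s,.12); pick(s,.0435); print(fz())
L=(.5685,.1236); above(L,.17)
p,d,ci=cap('wrist','w2.png'); W=cloud(d,ci)
print('L',blob(W,L,.03,.044,.06),'R',blob(W,(.5557,-.0757),.03,.044,.06))
look(['pan_left','pan_right','well','sleeve_a_mid'],'wrist',ci,minc=.2)
print(env.read_tcp_pos(),fz(),env.read_time())
E
```

```text
open 0.24422575169633184 29.92779940366745
[-0.01 -0.26 -0.99]
L [5.672e-01 1.250e-01 2.090e-02 5.000e-02 4.960e+02] R [ 5.745e-01 -7.260e-02  7.900e-03  5.020e-02  3.200e+01]
pan_left wrist 0.63 [0.5659 0.1239 0.0363] [258. 183.]
well wrist 0.52 [ 0.752   0.1027 -0.0009] [427. 229.]
[0.56785215 0.12493703 0.16977673] [-0.21  0.24 -0.27] 12.1333
```

View pics/w2.png

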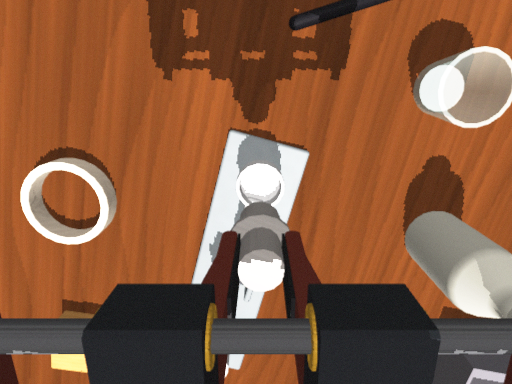

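The sleeve is held at (262,245), with the left pan visible at (262,183). I'll place it now, then fetch the second sleeve.

```bash
python3 - <<'E'
from h import *
L=(.568,.1243)
env.move_linear([*L,.095],rad(L),rate=.15); env.move_linear([*L,.0755],rate=.05); print(fz())
env.move_gripper(.5); env.move_linear([*L,.16],rate=.2)
s=(.4715,.349); above(s,.13); pick(s,.0435); print(fz())
p,d,ci=cap('wrist'); W=cloud(d,ci); print('in pan',blob(W,L,.03,.085,.11),blob(W,L,.03,.06,.08))
R=(.5557,-.0757); above((.5557,-.0757),.17); env.wait(.1)
p,d,ci=cap('wrist','w3.png'); W=cloud(d,ci)
print('R',blob(W,R,.035,.045,.065),'L',blob(W,L,.03,.085,.11),blob(W,L,.03,.06,.08))
look(['pan_right'],'wrist',ci,minc=.2)
print(env.read_tcp_pos(),fz(),env.read_time(),env.read_joints().round(2))
E
```

```text
[-1.03  0.01 -0.54]
open 0.2482145288328338 29.898846745491028
[ 0.01  0.13 -1.9 ]
in pan None None
R [ 5.572e-01 -6.760e-02  2.670e-02  5.510e-02  7.000e+02] L None None
pan_right wrist 0.87 [ 0.5538 -0.0753  0.0433] [257. 187.]
[ 0.55590897 -0.07445578  0.16993894] [-0.17  0.11 -1.96] 19.625 [-0.16  0.35  0.23  1.9  -0.1   0.9  -0.02]
```

View pics/w3.png

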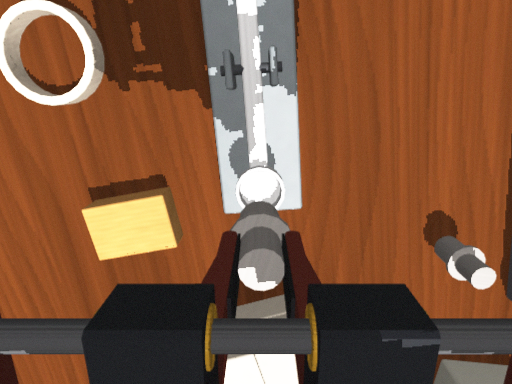

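The right pan at (260,188) is raised, so the left sleeve is holding its side down. The held sleeve hangs at (262,240). I'll place it now.

```bash
python3 - <<'E'
from h import *
ci=env.camera_info('wrist'); X=pix2w(260,188,.057,ci); print(X)
R=(.5555,-.0755)
R=np.mean([R,X[:2]],0) if np.hypot(*(X[:2]-R))<.006 else R
print(R)
env.move_linear([*R,.108],rad(R),rate=.15); env.move_linear([*R,.0865],rate=.05); print(fz())
env.move_gripper(.6); env.wait(.2); env.move_linear([*R,.17],rate=.2)
# stand back to see the balance from the -y side
V=(.545,-.15); above(V,.25); env.wait(.3)
p,d,ci=cap('wrist','w4.png'); W=cloud(d,ci)
for n,c in(('R',R),('L',(.568,.1243))):
    for z in((.087,.12),(.06,.084)): print(n,z,blob(W,c,.03,*z))
print(env.read_time())
E
```

```text
[ 0.55653284 -0.07312595  0.057     ]
[ 0.55601642 -0.07431297]
[-0.74  0.07 -1.34]
R (0.087, 0.12) [ 5.558e-01 -8.010e-02  1.150e-02  9.550e-02  4.950e+02]
R (0.06, 0.084) [ 5.559e-01 -7.740e-02  1.810e-02  7.020e-02  5.980e+02]
L (0.087, 0.12) None
L (0.06, 0.084) None
23.075
```

View pics/w4.png

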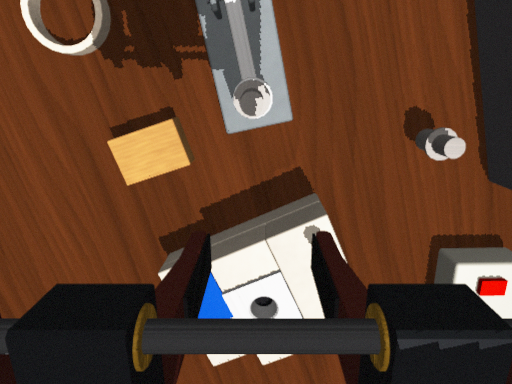

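The right sleeve is seated in its pan at (252,100), with its collar at z≈0.070, so its side is down. I'll check the left pan and that the beam is at rest, and measure the well.

```bash
python3 - <<'E'
from h import *
p,d,ci=cap('wrist'); W=cloud(d,ci)
print('R',blob(W,(.556,-.078),.03,.087,.12))
Q=(.508,-.295)
hm=lambda W,c:[(z,blob(W,c,.024,z-.003,z+.003)) for z in (.085,)]
def holefit(W):
    m=(np.hypot(W[...,0]-Q[0],W[...,1]-Q[1])<.03)&(abs(W[...,2]-W[...,2][(np.hypot(W[...,0]-Q[0],W[...,1]-Q[1])<.03)&(W[...,2]>.075)].mean())>.006)
    (c,r)=cv2.minEnclosingCircle(W[m][:,:2].astype(np.float32)); return np.round([*c,r],4),m.sum()
print('hole',holefit(W))
look(['well'],'wrist',ci)
for c in('top','scene'):
    p,d,ci=cap(c); W=cloud(d,ci)
    for n,xy in(('R',(.556,-.078)),('L',(.568,.1243))):
        for z in((.09,.12),(.066,.086)): print(c,n,z,blob(W,xy,.03,*z))
cv2.imwrite('pics/s5.png',cv2.resize(p[120:260,150:330,::-1],None,fx=4,fy=4,interpolation=2))
E
```

```text
R [ 5.557e-01 -7.990e-02  1.130e-02  9.550e-02  4.950e+02]
hole (array([ 0.5074, -0.2997,  0.0149]), np.int64(407))
well wrist 0.91 [ 0.5102 -0.2987  0.0841] [265. 308.]
top R (0.09, 0.12) [ 5.53e-01 -8.12e-02  1.11e-02  9.50e-02  3.40e+01]
top R (0.066, 0.086) [ 5.539e-01 -7.830e-02  1.790e-02  7.010e-02  4.000e+01]
top L (0.09, 0.12) [5.659e-01 1.193e-01 1.120e-02 1.081e-01 3.500e+01]
top L (0.066, 0.086) [5.660e-01 1.213e-01 1.770e-02 8.300e-02 4.500e+01]
scene R (0.09, 0.12) [ 5.551e-01 -7.760e-02  1.200e-02  9.550e-02  3.900e+01]
scene R (0.066, 0.086) [ 5.569e-01 -7.540e-02  1.820e-02  7.230e-02  7.100e+01]
scene L (0.09, 0.12) [5.688e-01 1.225e-01 1.240e-02 1.071e-01 7.100e+01]
scene L (0.066, 0.086) [5.689e-01 1.241e-01 1.810e-02 8.190e-02 5.600e+01]
```

View pics/s5.png

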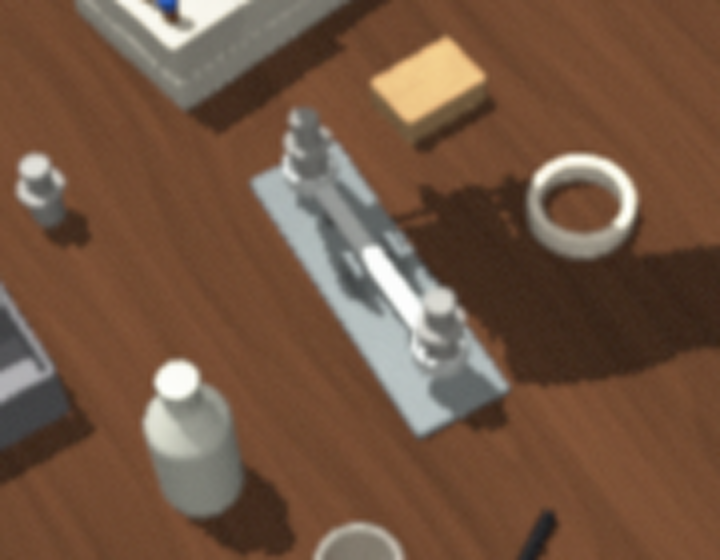

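Right is down (collar at z≈0.070) and left is up (0.083), and the beam is at rest, so the right sleeve at (305,140) in the crop is the heavier. I'll take it with the tool tilted 0.07 rad to match, then go above the well.

```bash
cat >> h.py <<'E'
Qw=np.array([.508,-.299])
def holefit(W,Q=Qw):
    n=np.hypot(W[...,0]-Q[0],W[...,1]-Q[1])<.024
    m=n&(W[...,2]<.0805)
    (c,r)=cv2.minEnclosingCircle(W[m][:,:2].astype(np.float32)); return np.round([*c,r],4),m.sum()
E
python3 - <<'E'
from h import *
C=np.array([.5558,-.0776]); a=.064
ax=np.array([np.cos(a),-np.sin(a),0])   # pivot axis, normal to beam
rt=(Ro.from_rotvec(.07*ax)*Ro.from_rotvec(rad(C))).as_rotvec()
up=Ro.from_rotvec(.07*ax).apply([0,0,1]); print(up)
T=np.r_[C,.074]
env.move_gripper(.5)
env.goto(T+.06*up,rt); env.move_linear(T,rate=.12)
env.move_gripper(0.,grasp_force=40); print(env.read_opening(),fz())
env.move_linear(T+[0,0,.03],rate=.1); env.move_linear(T+[0,0,.11],rate=.2)
above(Qw,.185); env.wait(.2)
p,d,ci=cap('wrist','w6.png'); W=cloud(d,ci)
print('hole',holefit(W)); look(['well'],'wrist',ci)
P=env.read_tcp_pos(); print(P,fz(),env.read_time())
for lo,hi in((.135,.155),(.18,.22)):
    m=(np.hypot(W[...,0]-P[0],W[...,1]-P[1])<.025)&(W[...,2]>P[2]-.05)&(W[...,2]<P[2]+.002); 
Z=W[m]; print(Z.min(0),Z.max(0),len(Z))
E
```

```text
[-0.00447329 -0.06979965  0.997551  ]
0.24508646975899276 [0.09 0.44 3.  ]
hole (array([ 0.5071, -0.2983,  0.015 ]), np.int64(743))
well wrist 0.57 [ 0.5089 -0.2969  0.0869] [259. 195.]
[ 0.50865257 -0.2977576   0.18499986] [ 0.58 -1.25 -1.65] 27.6
[ 0.49876515 -0.30146609  0.14209587] [ 0.53163559 -0.27824655  0.1869902 ] 1553
```

View pics/w6.png

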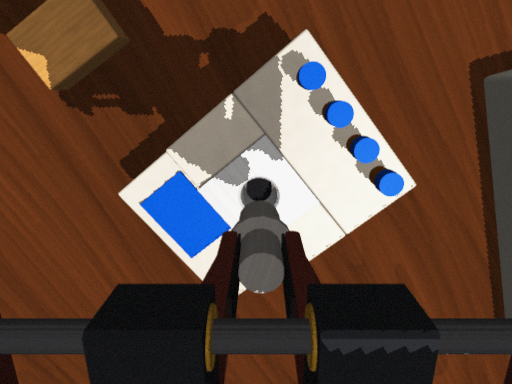

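The sleeve is held at (260,250) and the well is at (259,190). I'll fit the axis of the held sleeve, centre it over the well with feedback, and lower it while watching force.

```bash
cat >> h.py <<'E'
from scipy.optimize import least_squares
def heldfit(W,P):
    out=[]
    for lo,hi,r in((-.040,-.022,.013),(-.022,-.008,.013)):
        m=(np.hypot(W[...,0]-P[0],W[...,1]-P[1])<.022)&(W[...,2]>P[2]+lo)&(W[...,2]<P[2]+hi)
        Z=W[m]
        f=least_squares(lambda c:np.hypot(Z[:,0]-c[0],Z[:,1]-c[1])-r,P[:2],loss='soft_l1',f_scale=.001)
        out.append((f.x.round(4),(np.array(f.x)-P[:2]).round(4),len(Z),np.abs(f.fun).mean().round(5)))
    return out
E
python3 - <<'E'
from h import *
p,d,ci=cap('wrist'); P=np.array(env.read_tcp_pos()); W=cloud(d,ci)
for o in heldfit(W,P): print(o)
print(holefit(W),P)
Z=W[(np.hypot(W[...,0]-P[0],W[...,1]-P[1])<.03)&(W[...,2]>P[2]-.05)&(W[...,2]<P[2]-.03)]; print('lowest rel tcp',np.percentile(Z[:,2],1)-P[2])
E
```

```text
(array([ 0.509, -0.297]), array([0.0006, 0.0011]), 393, np.float64(0.00023))
(array([ 0.513 , -0.2965]), array([0.0046, 0.0016]), 41, np.float64(0.0019))
(array([ 0.5073, -0.2979,  0.0151]), np.int64(782)) [ 0.50845765 -0.29807736  0.1849964 ]
lowest rel tcp -0.042007817320828006
```

```bash
cat >> h.py <<'E'
def servo(t,z,cmd=None,n=2):
    cmd=np.r_[t,z] if cmd is None else np.r_[cmd[:2],z]
    for i in range(n):
        env.move_linear(cmd,rad(Qw) if i==0 else None,rate=.08); env.wait(.1)
        e=t-np.array(env.read_tcp_pos())[:2]; cmd[:2]+=e
    print('err',e.round(4)); return cmd
E
python3 - <<'E'
from h import *
t=np.array([.5067,-.2992])
cmd=servo(t,.145)
p,d,ci=cap('wrist'); P=np.array(env.read_tcp_pos()); W=cloud(d,ci)
h=heldfit(W,P)[0]; print(h,holefit(W),P,fz(),Ro.from_rotvec(env.read_eef_rot()).as_matrix()[:,2].round(4))
t2=t+np.clip(holefit(W)[0][:2]-h[0],-.0015,.0015)*.5; print(t2)
cmd=servo(t2,.133,cmd,1)
f0=np.array(env.read_wrist_force()); print('f0',f0.round(2))
z=.133
while z>.112:
    z-=.003; env.move_linear([*cmd[:2],z],rate=.06)
    f=np.array(env.read_wrist_force())-f0; print(round(z,4),f.round(1))
    if abs(f[2])>4 or np.hypot(*f[:2])>5: break
print(env.read_tcp_pos(),env.read_time())
E
```

```text
err [ 0.0002 -0.0002]
(array([ 0.507 , -0.2978]), array([0.0006, 0.0011]), 393, np.float64(0.00022)) (array([ 0.5072, -0.2979,  0.015 ]), np.int64(538)) [ 0.50644941 -0.29892456  0.14512673] [-0.28  0.1  -1.72] [ 2.e-04 -0.e+00 -1.e+00]
[ 0.5068  -0.29925]
err [ 0.0003 -0.0001]
f0 [ 0.21  0.23 -0.47]
0.13 [-0.3  0.5 -1. ]
0.127 [-0.3  0.  -0.4]
0.124 [-0.8  0.6 -0.1]
0.121 [ 0.1 -0.1 -0.4]
0.118 [ 0.4 -0.3 -0.7]
0.115 [-0.4 -0.7 -0.5]
0.112 [ 0.   0.6 -1.7]
[ 0.50675633 -0.29917098  0.11178267] 30.95
```

```bash
python3 - <<'E'
from h import *
p=np.array(env.read_tcp_pos()); cx,cy=.5068,-.29925
def F(): return np.mean([env.read_wrist_force() for _ in range(4)],0)
f0=np.array([0,0,-1.6]); z=.112; L=[]
while z>.087:
    z-=.001 if z>.0945 else .0003
    env.move_linear([cx,cy,z],rate=.03)
    if z<.0945: env.wait(.05)
    f=F()-f0; L.append((round(z,4),*f.round(1)))
    if f[2]>12.5 or np.hypot(*f[:2])>10: break
for l in L[::3]+L[-5:]: print(*map(float,l))
env.wait(.3); print((F()-f0).round(1),env.read_tcp_pos(),env.read_time())
E
```

```text
0.111 0.5 -0.5 0.3
0.108 -0.6 0.9 5.9
0.105 0.9 0.2 4.1
0.102 0.5 0.3 3.9
0.099 0.7 0.4 4.3
0.096 1.3 0.3 4.6
0.0937 -2.2 2.9 14.3
0.097 0.8 0.1 4.3
0.096 1.3 0.3 4.6
0.095 0.8 -0.0 4.3
0.094 -0.1 2.0 11.5
0.0937 -2.2 2.9 14.3
[-1.3  1.7 14.4] [ 0.50696532 -0.29914542  0.09461026] 36.1
```

```bash
python3 - <<'E'
from h import *
for c in('wrist','top'):
    p,d,ci=cap(c); W=cloud(d,ci)
    r=np.hypot(W[...,0]-.5072,W[...,1]+.2982)
    for a,b in((.0125,.0165),(.022,.032)):
        Z=W[...,2][(r>a)&(r<b)&(W[...,2]>.08)&(W[...,2]<.1)]; print(c,a,len(Z),np.percentile(Z,[10,50,90]).round(4))
print(fz())
E
```

```text
wrist 0.0125 458 [0.0891 0.0902 0.0913]
wrist 0.022 3349 [0.0843 0.0851 0.0859]
top 0.0125 12 [0.0838 0.088  0.0904]
top 0.022 73 [0.0815 0.0844 0.088 ]
[-0.68  2.83 12.06]
```

The collar reads about 1 mm high, which could be a slight tilt in the grip. I'll let go and check.

```bash
python3 - <<'E'
from h import *
env.move_gripper(.5); c=env.read_tcp_pos()
env.move_linear([.5068,-.29925,.18],rate=.15); env.wait(.2)
p,d,ci=cap('wrist','w7.png'); W=cloud(d,ci)
r=np.hypot(W[...,0]-.5072,W[...,1]+.2982)
for a,b in((.0,.009),(.0125,.0165),(.022,.032)):
    m=(r>a)&(r<b)&(W[...,2]>.08)&(W[...,2]<.125); Z=W[m]
    A=np.c_[Z[:,:2]-[.5072,-.2982],np.ones(len(Z))]; k=np.linalg.lstsq(A,Z[:,2],rcond=None)[0]
    print(a,len(Z),np.percentile(Z[:,2],[10,50,90]).round(4),'plane',k.round(4))
print(blob(W,(.507,-.298),.03,.105,.125),fz(),env.read_time())
E
```

```text
0.0 484 [0.1147 0.1156 0.1164] plane [0.0015 0.0005 0.1155]
0.0125 411 [0.0887 0.0895 0.0904] plane [ 0.0012 -0.0016  0.0895]
0.022 2614 [0.0845 0.0853 0.0861] plane [ 0.0008 -0.0005  0.0853]
[ 5.077e-01 -2.980e-01  1.110e-02  1.154e-01  8.260e+02] [ 0.06 -0.1  -0.07] 37.7417
```

View pics/w7.png

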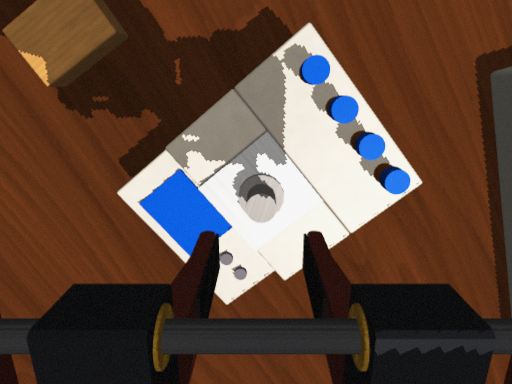

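The sleeve stands upright at (262,195) with its collar 4.2 mm above the top; flush would be 4.0 mm. One gentle confirming press on its head with shut fingers, then I'll check everything.

```bash
python3 - <<'E'
from h import *
env.move_gripper(0.); x,y=.5070,-.2982
env.move_linear([x,y,.122],rate=.1); env.wait(.1)
def F(): return np.mean([env.read_wrist_force() for _ in range(4)],0)
f0=F(); z=.119
while z>.108:
    env.move_linear([x,y,z],rate=.03); env.wait(.05); f=F()-f0
    if f[2]>12 or np.hypot(*f[:2])>6: break
    z-=.0004
env.wait(.2); print(round(z,4),f.round(1),(F()-f0).round(1),env.read_tcp_pos())
env.move_linear([x,y,.18],rate=.12); env.wait(.2)
p,d,ci=cap('wrist'); W=cloud(d,ci)
r=np.hypot(W[...,0]-.5072,W[...,1]+.2982)
print([np.median(W[...,2][(r>a)&(r<b)&(W[...,2]>.08)&(W[...,2]<.125)]).round(4) for a,b in((.0,.009),(.0125,.0165),(.022,.032))])
env.move_linear([x,y,.25]); env.wait(.2)
p,d,ci=cap('scene'); W=cloud(d,ci)
print('L',blob(W,(.568,.1243),.03,.086,.12),blob(W,(.568,.1243),.03,.06,.08))
print('spare',blob(W,(.7445,-.177),.03,.055,.075),env.read_time())
cv2.imwrite('pics/s8.png',cv2.resize(p[70:290,100:380,::-1],None,fx=2.7,fy=2.7,interpolation=2))
E
```

```text
0.1142 [-1.4  2.2 13.4] [-2.2  2.9 12.4] [ 0.50727915 -0.29836474  0.11539876]
[np.float64(0.1153), np.float64(0.0893), np.float64(0.0853)]
L [5.679e-01 1.306e-01 1.260e-02 9.520e-02 5.300e+01] [5.687e-01 1.297e-01 1.820e-02 6.910e-02 6.800e+01]
spare [ 7.410e-01 -1.753e-01  1.360e-02  6.490e-02  4.800e+01] 45.2833
```

View pics/s8.png

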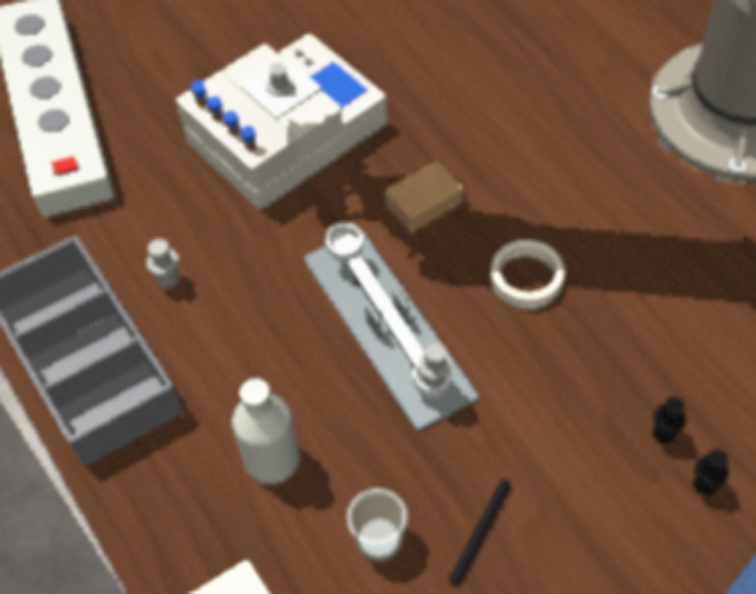

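The heavier sleeve is flush in the well at (280,85), now exactly 4.0 mm above the top. The lighter one stands in the left pan at (432,365), and everything else is undisturbed.

```bash
python3 -c "
from station import env
print(env.sign_off())"
```

```text
the job is handed in; nothing more can be done
None
```

The heavier sleeve (its side of the balance dropped) is flush in the heater's well after a press of about 13 N, the lighter one stands in the left pan, nothing else was touched, and I handed the job in at about 45 s.

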